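Set the bookstand one hole steeper and put the notebook on it

TASK

Make the bookstand ready for reading: pull its spring plunger, raise the rest to the next steeper hole in the brass quadrant and let the plunger snap fully home there. Then take the tall notebook out of the letter rack and lay it gently on the rest, a short edge down on the lip, near the middle and flat against the rest. Do not let the rest drop or the notebook flop, and leave everything else where it is.

Things in the scene. Friction and masses are not known exactly. Their poses are not given: they have to be found in the camera images.
- rest (a joint): Tilt of the bookstand's rest about its level hinge (rad). 0 = the hole it starts in (rest 45 degrees above horizontal); grows as it gets steeper. Holes at -0.262, 0, 0.262 (next steeper, rest at 60 degrees) and 0.524, with 0.01 play. With the plunger out only slight hinge friction holds the rest: it falls flatter unless held (2 to 3 N at the knob); move it by the knob.
- plunger (a joint): Travel of the spring plunger (m): 0 = fully home in a hole, 0.012 = pulled out to its stop. The 8 mm round-ended pin clears the quadrant plate at 0.009. The spring pulls it home with 4.5 N at 0, 8 N at the stop. Let go within about 3 mm of a hole it snaps in; let go between holes its end rides on the plate.
- knob (a point): Centre of the plunger's black ribbed knob: cylinder 28 mm across and 28 mm long, axis level and parallel to the hinge, at the stand's end near the robot, 36 mm outside a steel arm (23 mm barrel between). Axes: y out along the plunger (the way to pull), x up the rest's slope, z out of the rest's face. It rides in an arc about the hinge axis, 100 mm away along -x, and may turn in the fingers.
- rest_foot (a point): On the rest (slatted dark wood, 196 mm wide, face 140 mm up the slope, 11 mm thick): middle of the line where the face meets the lip. Axes: x up the slope, y along the hinge towards the knob, z out of the face towards the reader. The lip stands 30 mm out from the face, its top at x = 0, with a 5 mm high bead from z = 25 to 30 mm. The hinge axis is parallel to y at x = 0, z = -14 mm.
- bookstand: The stand's fixed dark wooden base, 185 x 250 x 16 mm, with a brass quadrant plate (116 mm radius, 8 mm thick, four 10 mm holes on a 100 mm radius) at the end near the robot. Origin on the desk under the middle of the hinge, which is 32 mm up; x to the back, away from the reader, y along the hinge towards the knob, z up.
- letter_rack: Fixed dark wooden letter rack, 116 x 160 mm, four upright panels (7 mm thick) making three slots 24 mm wide; panel tops 75 mm above the desk at the front to 111 mm at the back. Origin on the desk under its middle; x across the slots (slot middles -31, 0, 31 mm), y along the panels, z up. Slot floor 14 mm above the desk. The notebook is in one outer slot, a small book in the other.
- notebook: Blue cloth-bound notebook, 205 x 141 x 16 mm, 0.25 to 0.4 kg, standing on a short edge in an outer slot of the rack, its upper half free. Origin at the middle of its back cover. Axes: x along its length (up as it stands, 102 mm to the top edge), y across its width, z through its thickness (back cover 0, front cover 16 mm).
- notebook_mid (a point): Centre of the notebook, 8 mm in front of the middle of its back cover; axes as the notebook's. Lying right on the rest it is at about x = 102, y = 0, z = 8 mm in rest_foot's axes.
- pocket_book: Low grey book, 112 x 146 x 16 mm, standing in the other outer slot of the rack, its top 126 mm above the desk; leave it. Origin at the middle of its back cover.
- spectacles: Open spectacles on the desk, 127 mm wide, 41 mm high; leave them. Origin under the middle.
- card_holder: Brass wedge-shaped card holder standing on the desk, 200 x 48 x 54 mm; leave it. Origin under the middle.
- pen_2: White pen lying on the desk, 145 mm long; leave it. Origin under the middle.
- scissors: Scissors lying flat on the desk, 199 mm long; leave them. Origin under the middle.

How it is judged:
By the outcome, as a careful person would: the job done as asked, in the order asked, and still so for the second after the job is handed in, with the robot touching nothing.
It also fails if it takes over 54 s, if anything falls off the work surface, if the arm or the gripper's body presses on something with over 40 N, if the wrist force passes 120 N, or if a joint passes its speed limit or range.

ROBOT

A 6-joint arm with a two-finger parallel gripper is mounted at the origin on the work surface; the furniture and walls round the work are solid. World frame = base frame: x ahead of the robot, y to its left, z up, the work surface at z = 0. Lengths are in m, angles in rad, forces in N, time in s.
With the tool pointing down it reaches from about 0.325 to 0.85 m from the base axis. Payload 4.4 kg.
Tool frame: the origin (TCP) lies midway between the tips of the shut fingers; the grasp point (between the pads) lies 19 mm behind it; z points along the fingers, y is the line along which they close (so a half turn about z gives the same grasp; the last joint's range is limited). The gripper opens to 94 mm and grips with 3 to 60 N. Pads are 16 mm wide; open, the fingers measure 119 mm over their backs; the gripper's body (75 mm by 177 mm) begins 78 mm behind the grasp point.
Start: joints at [-1.496, 0.207, 1.542, -0, 1.393, -0.15], TCP at [0.129, -0.56, 0.205] pointing down, gripper open.
Joint ranges: [-2.73, 2.73], [-0.86, 2.22], [0.23, 2.46], [-1.11, 4.25], [0.08, 2.63], [-2.82, 2.82]. Speed limits (rad/s): [2.79, 2.79, 3.14, 3.14, 3.14, 3.14].

INTERFACE

Orientations are given as [roll, pitch, yaw] about the fixed x, y, z axes, in that order (R = Rz(yaw) Ry(pitch) Rx(roll)).
In Python, from plant import env gives the robot as it stands. The module is installed in compiled form; this text tells all that it offers.
- The arm moves only by the shell command python3 -m creep 'ROWS' [FORCE]. ROWS is JSON, a list of rows, each a list of 5 numbers: the shift along the world's x, y, z in units of 40 mm (1.0 is 40 mm), then the turn about the world's z in units of 8 degrees (1.0 is 8 degrees), then the finger opening in mm, from 0 to 94. A call has 1 to 20 rows; each row shifts and turns the commanded pose from where the row before left it; what a row does not reach is not made up. A row lasts 1/8 s, in which the tool goes at most 62.5 mm and 10.7 degrees, less where a joint would pass 70% of its speed; a pose out of reach is approached as far as the arm can. A call is refused whole if a number of a shift passes 1 or a number of a turn 1, either way. A call with a gripper value outside its range is refused whole. The fingers move at their own pace and stop on an object; FORCE is the grip in N (left out, the last holds). Time passes only in rows, so rows that do not move let the fingers close. It gives the time, the measured TCP pose, the force, the opening and the grip force at its end, in the units of the state.
- env.get_obs(): the state, without advancing time (a new reading comes with each control period).
- env.get_image(name): name is "scene" or "top" or "wrist"; returns (picture, depth): 420x560x3 uint8, red, green, blue; 420x560 float32, m along the optical axis (not along the pixel's ray), 0 where there is no reading.
- env.camera_params(name): a dict with "K" (3x3 intrinsics, pixels), "distortion" ([k1, k2, p1, p2, k3] as OpenCV has them; the pictures are not rectified), "position" and "orientation" of the camera in the world. Camera axes: x right, y down, z forward; pixel columns grow to the right and rows downward; lengths in m; the calibration is good to about 2 mm. A picture is of the moment at which its call begins: read the wrist's pose just before it. camera_params takes no time and is no camera call; for the wrist camera it gives the pose at the moment of the call.
- env.hand_in(): hands the job in; it is judged then, once.
The state is a dict: "clock": time; "joint_pos": joint angles; "joint_vel": joint speeds; "joint_torque": joint torques, N m; "tcp_pos": TCP position; "ee_rot": TCP orientation; "wrist_force": force on the tool from outside, world axes, zero at the start; "ft_torque": the same for the moment, N m; "opening": finger opening in m; "gripper_force": force on a finger pad.
Only numpy, scipy, OpenCV 4.12 (cv2) and the standard library are available. Lean on these libraries where they do the work, as an engineer would, in place of code of your own. Each camera call takes 0.05 s, during which the arm holds its last target. There are 200 camera calls.

## Working session

There is one attempt and no reset: what is moved stays moved. The work goes in short steps, Python scripts to look and compute and a shell command to move; the robot and the scene stay as the last step left them, time stands still between calls to the robot, and variables do not carry over. Pictures are saved under pics/ and viewed, at most 13 in all, crops included, and the job is handed in when it is done.

```bash
mkdir -p pics
cat > h.py <<'E'
import numpy as np,cv2
from plant import env
from scipy.spatial.transform import Rotation as R
def cam(n):
    c=env.camera_params(n);o=np.array(c["orientation"],float)
    M=R.from_euler('xyz',o).as_matrix() if o.shape==(3,) else (o if o.shape==(3,3) else R.from_quat(o).as_matrix())
    return np.array(c["K"],float),np.array(c["distortion"],float),np.array(c["position"],float),M
def pts(n,uv,d):
    K,D,p,M=cam(n);uv=np.array(uv,float).reshape(-1,1,2)
    x=cv2.undistortPoints(uv,K,D)[:,0];d=np.array(d,float).reshape(-1,1)
    return p+(np.c_[x,np.ones(len(x))]*d)@M.T
def cloud(n,depth):
    h,w=depth.shape;v,u=np.mgrid[:h,:w]
    return pts(n,np.c_[u.ravel(),v.ravel()],depth.ravel()).reshape(h,w,3)
E
python3 - <<'E'
from h import *
for n in("scene","top","wrist"):
    print(n,env.camera_params(n)["orientation"],cam(n)[2])
    im,d=env.get_image(n);cv2.imwrite(f"pics/{n}0.png",im[...,::-1]);P=cloud(n,d);np.savez(f"{n}0.npz",im=im,d=d,P=P)
print(env.get_obs())
E
```

```text
scene [-2.4138467  -0.0101868  -2.19568841] [-0.16424764  0.5259906   0.9778003 ]
top [-2.89261507 -0.00771707 -1.55789314] [0.20262622 0.0637607  1.27444499]
wrist [ 2.90874744e+00  1.59520815e-03 -1.34640763e+00] [ 0.19414103 -0.54633769  0.38271067]
{'clock': 0.15, 'joint_pos': array([-1.49550804e+00,  2.07266365e-01,  1.54257628e+00, -7.93699789e-06,
        1.39353277e+00, -1.50463763e-01]), 'joint_vel': array([-0.00011935, -0.0030008 , -0.00540048, -0.00129082, -0.00023299,
       -0.00215064]), 'joint_torque': array([ 4.50601237e-05, -3.71311855e+01, -2.81811905e+01,  6.98269601e-02,
        3.27139848e-02, -9.69607754e-05]), 'tcp_pos': array([ 0.12866733, -0.55978579,  0.20455714]), 'ee_rot': array([-3.13982886e+00, -2.59508849e-04,  2.25753223e-01]), 'wrist_force': array([ 0.01602667, -0.33605681,  0.4275681 ]), 'ft_torque': array([ 0.04311554,  0.0279832 , -0.0796129 ]), 'gripper_force': 0.0, 'opening': 0.09414031944129525}
```

View pics/scene0.png

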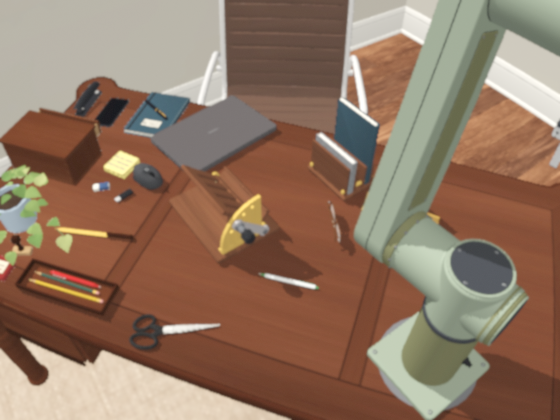

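View pics/top0.png

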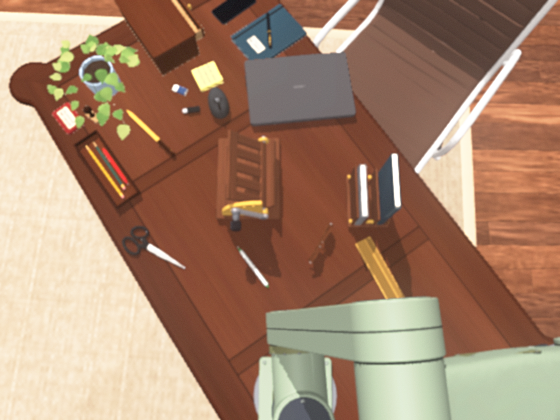

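The scene view shows the stand near (225,215), its knob at (245,235), the rack at (340,165), and the blue notebook at (356,135). In the top view, the stand is at (248,178), the knob at (236,215) and the notebook at (390,188).

Run:
```python
from h import *
for n in("top","scene"):
    z=np.load(n+"0.npz");im,d,P=z["im"],z["d"],z["P"]
    hsv=cv2.cvtColor(im,cv2.COLOR_RGB2HSV);Z=P[...,2]
    print(n)
    def rep(name,m):
        m=m&(d>0)
        k,l,s,c=cv2.connectedComponentsWithStats(m.astype(np.uint8))
        for i in range(1,k):
            if s[i,4]>25:
                p=P[l==i];print(name,c[i].round(),s[i,4],"med",np.median(p,0).round(3),"lo",np.percentile(p,3,0).round(3),"hi",np.percentile(p,97,0).round(3))
    U=(P[...,0]>.2)&(P[...,0]<.8)&(abs(P[...,1])<.4)
    rep("blue",U&(hsv[...,0]>90)&(hsv[...,0]<115)&(hsv[...,1]>90)&(Z>.06))
    rep("white",U&(hsv[...,1]<60)&(hsv[...,2]>150)&(Z>.1))
    rep("dark",U&(hsv[...,2]<80)&(Z>.07)&(Z<.14))
    rep("brass",U&(hsv[...,0]>17)&(hsv[...,0]<32)&(hsv[...,1]>120)&(Z>.025))
for n,(a,b,c,e) in dict(top=(120,240,200,300),scene=(150,280,160,280)).items():
    im=cv2.imread(f"pics/{n}0.png")[a:b,c:e];
    cv2.imwrite(f"pics/{n}c.png",cv2.resize(im,None,fx=4.5,fy=4.5,interpolation=cv2.INTER_CUBIC))
a=cv2.imread("pics/topc.png");b=cv2.imread("pics/scenec.png");h=540
j=np.hstack([cv2.resize(a,(400,480)),cv2.resize(b,(400,433+47))]);cv2.imwrite("pics/j.png",j)
```

```text
top
white [396. 180.] 338 med [ 0.53  -0.24   0.217] lo [ 0.468 -0.246  0.212] hi [ 0.595 -0.231  0.221]
white [363. 191.] 376 med [ 0.53  -0.177  0.124] lo [ 0.464 -0.191  0.103] hi [ 0.599 -0.169  0.129]
white [236. 210.] 30 med [0.476 0.164 0.114] lo [0.471 0.149 0.101] hi [0.479 0.172 0.118]
white [370. 310.] 2666 med [ 0.21  -0.051  0.769] lo [ 0.201 -0.116  0.417] hi [0.222 0.048 0.783]
dark [383. 208.] 150 med [ 0.484 -0.233  0.1  ] lo [ 0.461 -0.245  0.073] hi [ 0.533 -0.231  0.137]
dark [235. 225.] 94 med [0.433 0.161 0.113] lo [0.422 0.15  0.101] hi [0.445 0.174 0.119]
brass [246. 207.] 320 med [0.485 0.13  0.11 ] lo [0.483 0.089 0.037] hi [0.492 0.199 0.148]
brass [386. 276.] 139 med [ 0.313 -0.245  0.052] lo [ 0.26  -0.274  0.038] hi [ 0.367 -0.215  0.057]
scene
blue [348. 115.] 33 med [ 0.557 -0.228  0.192] lo [ 0.545 -0.231  0.178] hi [ 0.573 -0.226  0.202]
blue [340. 132.] 41 med [ 0.581 -0.23   0.119] lo [ 0.571 -0.233  0.103] hi [ 0.592 -0.227  0.139]
blue [369. 137.] 56 med [ 0.477 -0.229  0.171] lo [ 0.463 -0.231  0.143] hi [ 0.485 -0.227  0.197]
blue [350. 143.] 4
[... 250 characters left out ...]
 ] hi [0.214 0.073 0.694]
white [359. 112.] 222 med [ 0.53  -0.238  0.216] lo [ 0.47  -0.244  0.212] hi [ 0.596 -0.226  0.22 ]
white [336. 149.] 298 med [ 0.53  -0.174  0.123] lo [ 0.465 -0.183  0.119] hi [ 0.599 -0.166  0.127]
white [237. 223.] 48 med [0.475 0.17  0.113] lo [0.47  0.154 0.103] hi [0.481 0.179 0.119]
dark [371. 161.] 31 med [ 0.461 -0.24   0.095] lo [ 0.458 -0.244  0.072] hi [ 0.464 -0.227  0.135]
dark [248. 237.] 124 med [0.426 0.169 0.112] lo [0.421 0.157 0.096] hi [0.442 0.178 0.118]
brass [241. 222.] 927 med [0.485 0.15  0.094] lo [0.483 0.097 0.03 ] hi [0.496 0.207 0.146]
brass [434. 217.] 43 med [ 0.25  -0.272  0.05 ] lo [ 0.241 -0.276  0.042] hi [ 0.265 -0.265  0.057]
```

View pics/j.png

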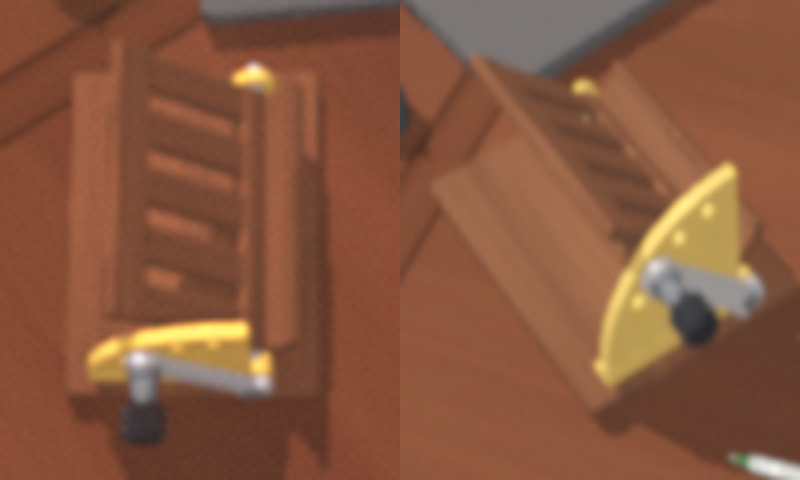

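Run:
```python
from h import *
for n in("top","scene"):
    z=np.load(n+"0.npz");im,d,P=z["im"],z["d"],z["P"];hsv=cv2.cvtColor(im,cv2.COLOR_RGB2HSV);X,Y,Z=[P[...,i] for i in range(3)]
    U=(d>0)
    m=U&(abs(X-.485)<.02)&(Y>.08)&(Y<.22)&(Z>.04)&(hsv[...,0]>17)&(hsv[...,0]<32)&(hsv[...,1]>120)
    p=P[m];p=p[p[:,0]<np.median(p[:,0])+.003]
    A=np.c_[p[:,1:],np.ones(len(p))];c=np.linalg.lstsq(A,p[:,0],rcond=None)[0];print(n,"plate dx/dy,dx/dz",c.round(3),len(p))
    # notebook top line
    m=U&(abs(Y+.238)<.025)&(Z>.205)&(Z<.24)&(X>.4)&(X<.65);p=P[m];print("nb top",len(p),np.polyfit(p[:,0]-.53,p[:,1],1).round(4),np.percentile(p,[2,98],0).round(3).tolist())
    m=U&(abs(Y+.228)<.012)&(Z>.1)&(Z<.205)&(X>.4)&(X<.65);p=P[m]
    if len(p)>50:
        A=np.c_[p[:,0]-.53,p[:,2]-.15,np.ones(len(p))];print("nb face",np.linalg.lstsq(A,p[:,1],rcond=None)[0].round(4),len(p))
    # pocket book top
    m=U&(abs(Y+.178)<.02)&(Z>.115)&(Z<.135)&(X>.4)&(X<.65);p=P[m];print("pb top",len(p),np.polyfit(p[:,0]-.53,p[:,1],1).round(4),np.percentile(p,[2,50,98],0).round(3).tolist())
    # rest face: 45deg plane, hinge (y .092, z .032)
    s=((Y-.092)+(Z-.032))/2**.5; w=((Z-.032)-(Y-.092))/2**.5   # slope, out-of-face
    m=U&(X>.48)&(X<.75)&(s>.02)&(s<.15)&(abs(w-.014)<.02)&(hsv[...,0]<16);p=P[m];q=w[m]
    print("rest",len(p),"w",np.percentile(q,[5,25,50,75,95]).round(4),"X",np.percentile(p[:,0],[1,99]).round(3),"s",np.percentile(s[m],[1,99]).round(3))
    A=np.c_[p[:,0]-.6,s[m]-.07,np.ones(len(p))];print(np.linalg.lstsq(A[q>.009],q[q>.009],rcond=None)[0].round(4))
    m=U&(Z>.008)&(Z<.025)&(Y>-.02)&(Y<.3)&(X>.42)&(X<.8);p=P[m];print("base",np.percentile(p,[1,99],0).round(3).tolist())
```

```text
top plate dx/dy,dx/dz [-0.006  0.009  0.485] 250
nb top 443 [ 0.0047 -0.2386] [[0.462, -0.248, 0.206], [0.597, -0.231, 0.222]]
nb face [ 0.0124  0.0034 -0.232 ] 558
pb top 365 [ 0.0104 -0.1764] [[0.462, -0.185, 0.116], [0.532, -0.176, 0.124], [0.602, -0.169, 0.13]]
rest 1967 w [0.0052 0.0087 0.0102 0.0117 0.0134] X [0.501 0.693] s [0.021 0.144]
[-0.0063 -0.0023  0.0112]
base [[0.474, -0.009, 0.009], [0.799, 0.236, 0.023]]
scene plate dx/dy,dx/dz [-0.012  0.001  0.487] 697
nb top 385 [ 0.0116 -0.2337] [[0.461, -0.245, 0.206], [0.597, -0.225, 0.22]]
nb face [ 0.0064  0.0125 -0.2297] 1315
pb top 356 [ 0.0104 -0.1732] [[0.46, -0.184, 0.116], [0.528, -0.173, 0.123], [0.603, -0.164, 0.128]]
rest 1240 w [0.002  0.0064 0.0086 0.0101 0.0113] X [0.5  0.69] s [0.022 0.146]
[-0.0083 -0.0041  0.0102]
base [[0.473, -0.006, 0.009], [0.798, 0.241, 0.023]]
```

```bash
python3 -m creep '[[0.4,0.95,0.5,-0.1,94],[0.4,0.95,0.5,-0.1,94],[0.4,0.95,0,-0.1,94],[0.4,0.95,0,-0.1,94],[0.4,0.95,0,-0.1,94],[0.4,0.95,0,-0.1,94],[0.4,0.95,0,-0.1,94],[0.4,0.95,0,-0.1,94],[0.4,0.95,0,-0.1,94],[0.4,0.95,0,-0.1,94],[0.4,0.95,0,-0.1,94],[0.4,0.95,0,-0.1,94],[0.4,0.95,0,-0.1,94],[0.4,0.95,0,-0.1,94],[0.4,0.95,0,-0.1,94],[0.4,0.95,0,-0.1,94],[0.4,0.95,0,0,94],[0.4,0.95,0,0,94],[0.4,0.95,0,0,94],[0,0,0,0,94]]'
python3 - <<'E'
from h import *
o=env.get_obs();print(o["tcp_pos"],o["ee_rot"])
im,d=env.get_image("wrist");cv2.imwrite("pics/w1.png",im[...,::-1]);P=cloud("wrist",d);np.savez("w1.npz",im=im,d=d,P=P)
hsv=cv2.cvtColor(im,cv2.COLOR_RGB2HSV);X,Y,Z=[P[...,i] for i in range(3)]
m=(d>0)&(hsv[...,2]<80)&(Z>.085)&(Z<.13)&(X>.4)&(X<.46)&(Y>.12)&(Y<.21)
p=P[m];print("knob",len(p),np.percentile(p,[2,50,98],0).round(4).tolist())
m=(d>0)&(hsv[...,0]>17)&(hsv[...,0]<32)&(hsv[...,1]>120)&(abs(X-.485)<.03);p=P[m]
if len(p):print("brass",len(p),np.percentile(p,[2,50,98],0).round(4).tolist())
E
```

```text
clock: 2.65
tcp_pos: [0.4328, 0.1633, 0.2449]
ee_rot: [-3.142, 0.001, 0.006]
wrist_force: [-0.2, -0.4, -0.1]
opening: 0.0941
gripper_force: 0.0
[0.43276707 0.16333206 0.24491328] [-3.14153864e+00  1.15068077e-03  6.15736332e-03]
knob 696 [[0.424, 0.1483, 0.106], [0.4345, 0.1603, 0.1125], [0.4459, 0.1739, 0.1159]]
brass 5269 [[0.4556, 0.0954, 0.0168], [0.4842, 0.1424, 0.1469], [0.501, 0.2097, 0.3743]]
```

View pics/w1.png

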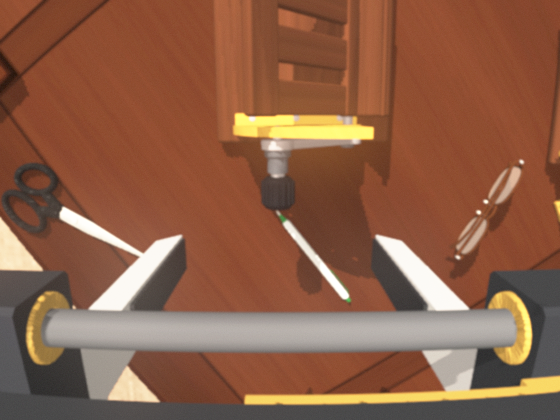

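The knob is at (278,192), midway between the fingers and about 2 mm off centre. I'll descend and grip it.

```bash
python3 -m creep '[[0.05,-0.04,-0.8,-0.04,94],[0,0,-0.8,0,94],[0,0,-0.8,0,94],[0,0,-0.8,0,60],[0,0,-0.8,0,50],[0,0,0,0,40],[0,0,0,0,20],[0,0,0,0,20],[0,0,0,0,20],[0,0,0,0,20]]' 45
```

```text
clock: 3.95
tcp_pos: [0.4358, 0.1633, 0.0872]
ee_rot: [-3.134, -0.003, -0.005]
wrist_force: [-3.0, 12.8, 8.9]
opening: 0.0276
gripper_force: 17.5
```

```bash
python3 -m creep '[[0,0.05,0.05,0,20],[0,0,0,0,20],[0,0,0,0,20],[0,0,0,0,20]]' 45
```

```text
clock: 4.45
tcp_pos: [0.4357, 0.1633, 0.0878]
ee_rot: [-3.139, -0.002, -0.003]
wrist_force: [2.2, 5.4, -3.2]
opening: 0.0273
gripper_force: 45.0
```

```bash
python3 -m creep '[[-0.1,0.03,0,0,20],[-0.1,0,0,0,20],[-0.09,0,0,0,20],[0,0,0,0,20]]' 45
```

```text
clock: 4.95
tcp_pos: [0.4257, 0.1635, 0.0878]
ee_rot: [-3.141, -0.006, -0.003]
wrist_force: [7.8, 1.4, -8.5]
opening: 0.0271
gripper_force: 45.0
```

```bash
python3 -m creep '[[-0.04,0,0,0,20],[0,0,0,0,20]]' 45
```

```text
clock: 5.2
tcp_pos: [0.4245, 0.1634, 0.0878]
ee_rot: [-3.141, -0.007, -0.003]
wrist_force: [8.2, 2.3, -8.6]
opening: 0.0269
gripper_force: 45.0
```

```bash
python3 -m creep '[[0,-0.08,0.074,0,20],[0,-0.081,0.073,0,20],[0,-0.086,0.067,0,20],[0,-0.087,0.066,0,20],[0,0,0,0,20]]' 45
```

```text
clock: 5.82
tcp_pos: [0.4261, 0.1504, 0.1008]
ee_rot: [-3.14, -0.01, -0.004]
wrist_force: [7.0, 3.6, -0.9]
opening: 0.0272
gripper_force: 44.9
```

```bash
python3 -m creep '[[-0.04,-0.092,0.06,0,20],[0,-0.092,0.057,0,20],[0,0,0,0,20],[0,0,0,0,20]]' 45
python3 - <<'E'
from h import *
im,d=env.get_image("top");P=cloud("top",d);np.savez("t2.npz",im=im,d=d,P=P)
hsv=cv2.cvtColor(im,cv2.COLOR_RGB2HSV);X,Y,Z=[P[...,i] for i in range(3)]
for yh in(.092,.096):
  m=(d>0)&(X>.51)&(X<.68)&(Y>.09)&(Y<.2)&(Z>.06)&(Z<.2)&(hsv[...,0]<16)
  p=P[m]
  for k in range(3):
    c=np.polyfit(p[:,1],p[:,2],1);r=p[:,2]-np.polyval(c,p[:,1]);p=p[abs(r-.0)<.012]
print(len(p),np.degrees(np.arctan(c[0])),c)
z=np.load("top0.npz");P=z["P"];im=z["im"];hsv=cv2.cvtColor(im,cv2.COLOR_RGB2HSV);X,Y,Z=[P[...,i] for i in range(3)]
m=(X>.51)&(X<.68)&(Y>.09)&(Y<.2)&(Z>.06)&(Z<.2)&(hsv[...,0]<16);p=P[m]
for k in range(3):
    c=np.polyfit(p[:,1],p[:,2],1);r=p[:,2]-np.polyval(c,p[:,1]);p=p[abs(r-.0)<.012]
print("before",len(p),np.degrees(np.arctan(c[0])),c)
E
```

```text
clock: 6.32
tcp_pos: [0.4256, 0.1434, 0.1064]
ee_rot: [-3.139, -0.012, -0.004]
wrist_force: [7.8, 3.3, 0.6]
opening: 0.0269
gripper_force: 44.9
761 59.16884185206459 [ 1.67544336 -0.1010933 ]
before 1564 44.286729935930644 [ 0.97540706 -0.04204124]
```

```bash
python3 -m creep '[[0,-0.018,0.01,0,20],[0.1,0,0,0,20],[0.1,0,0,0,20],[0.1,0,0,0,20],[0.05,0,0,0,20],[0,0,0,0,20]]' 45
```

```text
clock: 7.12
tcp_pos: [0.436, 0.1434, 0.1062]
ee_rot: [-3.138, -0.004, -0.004]
wrist_force: [-0.5, 6.1, 7.7]
opening: 0.0275
gripper_force: 44.9
```

```bash
python3 -m creep '[[0,0,0,0,32],[0,0,0,0,32],[0,0,0,0,34],[0,0,0,0,40]]'
python3 - <<'E'
from h import *
im,d=env.get_image("wrist");cv2.imwrite("pics/w2.png",im[...,::-1]);P=cloud("wrist",d)
hsv=cv2.cvtColor(im,cv2.COLOR_RGB2HSV);X,Y,Z=[P[...,i] for i in range(3)]
im,d=env.get_image("top");P=cloud("top",d)
hsv=cv2.cvtColor(im,cv2.COLOR_RGB2HSV);X,Y,Z=[P[...,i] for i in range(3)]
m=(d>0)&(X>.51)&(X<.68)&(Y>.09)&(Y<.2)&(Z>.06)&(Z<.2)&(hsv[...,0]<16);p=P[m]
for k in range(3):
    c=np.polyfit(p[:,1],p[:,2],1);r=p[:,2]-np.polyval(c,p[:,1]);p=p[abs(r-.0)<.012]
print(len(p),np.degrees(np.arctan(c[0])))
E
```

```text
clock: 7.62
tcp_pos: [0.4331, 0.1412, 0.1031]
ee_rot: [3.141, 0.002, -0.003]
wrist_force: [0.2, -0.5, 0.0]
opening: 0.0391
gripper_force: 0.0
637 59.15975107591916
```

View pics/w2.png

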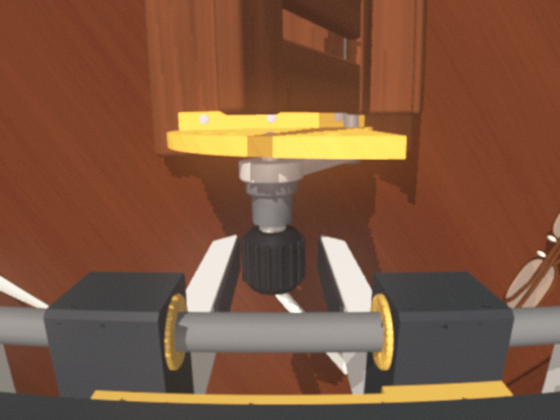

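The knob at (273,257) is free between the fingers. A light ring at (272,227), between barrel and knob, could be exposed rod, so I'll lift clear and measure the knob against the arm and plate.

```bash
python3 -m creep '[[0,0,0,0,94],[0,0,0,0,94],[0,0,0,0,94],[0,0,0.9,0,94],[0,0,0.9,0,94],[0,0.55,0.9,0,94],[0,0,0.85,0,94],[0,0,0,0,94]]'
python3 - <<'E'
from h import *
def ana(tag,im,d,P):
    hsv=cv2.cvtColor(im,cv2.COLOR_RGB2HSV);X,Y,Z=[P[...,i] for i in range(3)]
    m=(d>0)&(hsv[...,2]<80)&(Z>.085)&(Z<.15)&(X>.4)&(X<.47)&(Y>.11)&(Y<.21);p=P[m]
    b=(d>0)&(hsv[...,0]>17)&(hsv[...,0]<32)&(hsv[...,1]>120)&(abs(X-.49)<.02)&(Z>.06)
    print(tag,len(p),"knob",np.percentile(p,[2,50,98],0).round(4).tolist(),"plate x",np.percentile(P[b][:,0],[5,20,50]).round(4))
for n in("top0","w1","scene0"):
    z=np.load(n+".npz");ana(n,z["im"],z["d"],z["P"])
cs=[]
for n in("top","wrist","scene"):
    im,d=env.get_image(n);P=cloud(n,d);ana(n+" now",im,d,P)
    if n=="wrist":
        cs.append(im)
a=np.load("w1.npz")["im"]
j=np.hstack([cv2.resize(x[80:240,200:360],(400,400),interpolation=cv2.INTER_CUBIC) for x in(a,cs[0])]);cv2.imwrite("pics/cmp.png",j[...,::-1])
E
```

```text
clock: 8.72
tcp_pos: [0.4361, 0.1643, 0.2489]
ee_rot: [-3.14, -0.007, -0.003]
wrist_force: [-0.3, 0.2, 0.2]
opening: 0.0938
gripper_force: 0.0
top0 94 knob [[0.422, 0.1504, 0.101], [0.4328, 0.1613, 0.1132], [0.4448, 0.1736, 0.1195]] plate x [0.4838 0.4845 0.4853]
w1 696 knob [[0.424, 0.1483, 0.106], [0.4345, 0.1603, 0.1125], [0.4459, 0.1739, 0.1159]] plate x [0.485  0.4867 0.4895]
scene0 124 knob [[0.4209, 0.157, 0.0961], [0.4264, 0.1685, 0.1118], [0.4427, 0.1786, 0.118]] plate x [0.4831 0.4843 0.4856]
top now 56 knob [[0.4224, 0.138, 0.1156], [0.4303, 0.1457, 0.1309], [0.4437, 0.1538, 0.1364]] plate x [0.484  0.4845 0.4861]
wrist now 915 knob [[0.4234, 0.1294, 0.1197], [0.4354, 0.1419, 0.1274], [0.4482, 0.1545, 0.1308]] plate x [0.484  0.4855 0.4884]
scene now 117 knob [[0.4215, 0.1368, 0.1122], [0.4277, 0.1485, 0.1285], [0.4416, 0.1582, 0.135]] plate x [0.4832 0.4842 0.4855]
```

View pics/cmp.png

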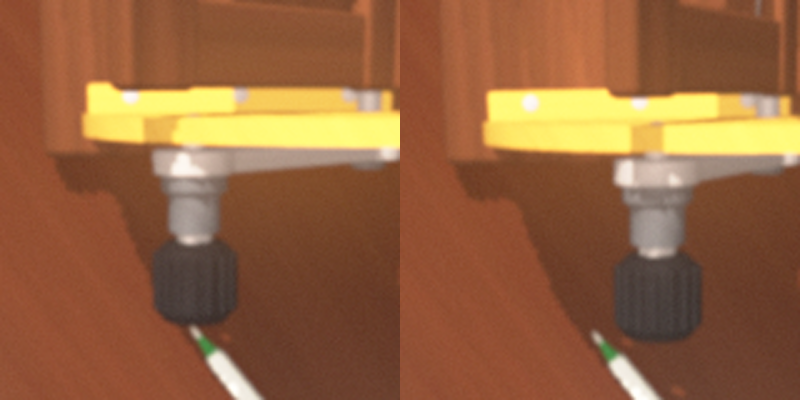

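The plunger looks home: the knob's distance from the plate is unchanged (x about 0.422 to 0.446), and it has moved -20/+15 mm along the arc. The notebook is next.

```bash
python3 -m creep '[[0.217,-0.914,0.5,0,94],[0.217,-0.914,0,0,94],[0.217,-0.914,0,0,94],[0.217,-0.914,0,0,94],[0.217,-0.914,0,0,94],[0.217,-0.914,0,0,94],[0.217,-0.914,0,0,94],[0.217,-0.914,0,0,94],[0.217,-0.914,0,0,94],[0.217,-0.914,0,0,94],[0.217,-0.914,0,0,94],[0,0,0,0,94],[0,0,0,0,94]]'
python3 - <<'E'
from h import *
im,d=env.get_image("wrist");P=cloud("wrist",d);cv2.imwrite("pics/w3.png",im[...,::-1])
X,Y,Z=[P[...,i] for i in range(3)]
m=(d>0)&(abs(Z-.216)<.01)&(abs(Y+.238)<.03)&(X>.4)&(X<.65);p=P[m]
print(len(p),np.percentile(p,[2,50,98],0).round(4).tolist(),np.polyfit(p[:,0]-.53,p[:,1],1))
E
```

```text
clock: 10.5
tcp_pos: [0.5284, -0.2375, 0.2639]
ee_rot: [-3.139, 0.003, -0.003]
wrist_force: [0.9, 0.3, -0.4]
opening: 0.0939
gripper_force: 0.0
5458 [[0.4737, -0.2479, 0.2139], [0.5437, -0.2401, 0.2155], [0.6014, -0.2324, 0.2195]] [ 0.00497093 -0.24024824]
```

View pics/w3.png

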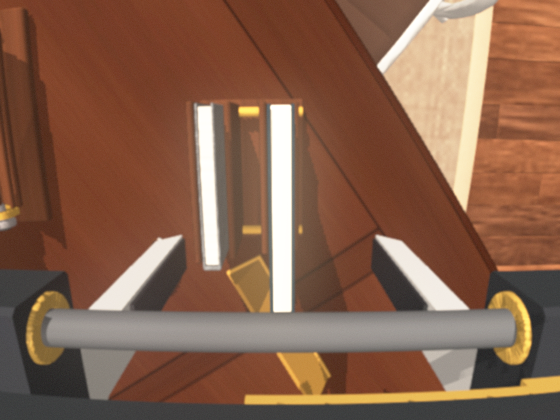

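The notebook's top edge runs at column 283, from row 105 to row 310, with its centre at y = -0.240 and no yaw to speak of. I'll descend and grip it.

```bash
python3 -m creep '[[0.07,-0.06,-0.7,0,94],[0,0,-0.7,0,70],[0,0,-0.53,0,50],[0,0,0,0,30],[0,0,0,0,10],[0,0,0,0,10],[0,0,0,0,10],[0,0,0,0,10],[0,0,0,0,10]]' 30
```

```text
clock: 11.68
tcp_pos: [0.5322, -0.2409, 0.1887]
ee_rot: [3.142, -0.0, -0.003]
wrist_force: [0.4, -1.3, -0.1]
opening: 0.0175
gripper_force: 0.2
```

```bash
python3 -m creep '[[0,0,0,0,10],[0,0,0.2,0,10],[0,0,0.4,0,10],[0,0,0.7,0,10],[0,0,0.8,0,10],[0,0,0.8,0,10],[0,0,0.8,0,10],[0,0,0.2,0,10],[0,0,0,0,10],[0,0,0,0,10]]' 30
```

```text
clock: 12.92
tcp_pos: [0.5314, -0.2403, 0.3425]
ee_rot: [-3.14, 0.003, -0.003]
wrist_force: [-0.2, -0.2, -3.4]
opening: 0.0159
gripper_force: 30.0
```

Run:
```python
from h import *
for n in("top","scene"):
    im,d=env.get_image(n);P=cloud(n,d);X,Y,Z=[P[...,i] for i in range(3)]
    if n=="top":cv2.imwrite("pics/t3.png",cv2.resize(im[120:240,200:400],(800,480))[...,::-1])
    m0=(d>0)&(X>.52)&(X<.67)&(Z<.2)
    m1=(d>0)&(X>.61)&(X<.7)&(Y<0)&(Y>-.1)&(Z<.03);print(n,"desk z",np.median(Z[m1]))
    for y in np.arange(.03,.25,.006):
        m=m0&(abs(Y-y)<.003)
        if m.sum()>8: print("%.3f"%y,np.percentile(Z[m],[10,50,90]).round(4),m.sum(),end=" | ")
    print()
    m=(d>0)&(Z>.08)&(Z<.17)&(Y>.09)&(Y<.18)&(X>.495)&(X<.75);print("rest X",np.percentile(X[m],[.5,1,2,98,99,99.5]).round(4))
```

```text
top desk z 0.00017680170818801244
0.030 [-0.0034 -0.0003  0.0036] 97 | 0.036 [-0.0032 -0.0002  0.0032] 97 | 0.042 [-0.0032 -0.0003  0.0035] 97 | 0.048 [0.0118 0.0153 0.0191] 97 | 0.054 [0.0142 0.0222 0.0544] 94 | 0.060 [0.0544 0.0577 0.0609] 105 | 0.066 [0.0462 0.0492 0.0525] 101 | 0.072 [0.043  0.0453 0.0489] 100 | 0.078 [0.0384 0.0424 0.0454] 106 | 0.084 [0.0365 0.0401 0.0473] 107 | 0.090 [0.0465 0.0511 0.0579] 109 | 0.096 [0.0549 0.0585 0.0654] 108 | 0.102 [0.0527 0.0676 0.0738] 98 | 0.108 [0.0159 0.0779 0.0847] 107 | 0.114 [0.0156 0.0875 0.0947] 108 | 0.120 [0.0171 0.0985 0.1046] 108 | 0.126 [0.0158 0.1083 0.116 ] 113 | 0.132 [0.0164 0.1186 0.1252] 110 | 0.138 [0.016  0.1302 0.1383] 130 | 0.144 [0.017  0.1424 0.1485] 158 | 0.150 [0.1468 0.1527 0.158 ] 143 | 0.156 [0.154  0.1575 0.16  ] 129 | 0.162 [0.0197 0.1547 0.1573] 69 | 0.168 [0.014  0.0172 0.0193] 13 | 0.174 [0.0124 0.0159 0.019 ] 62 | 0.180 [0.0129 0.0163 0.0192] 100 | 0.186 [0.0131 0.0162 0.0189] 100 | 0.192 [0.013  0.0162 0.0194] 101 | 0.198 [0.0135 0.0164 0.0193] 101 | 0.204 [0.013  0.0165 0.0196] 99 | 0.210 [0.0128 0.0
[... 816 characters left out ...]
72 0.0197] 74 | 0.144 [0.0144 0.0173 0.1397] 88 | 0.150 [0.015  0.0177 0.1522] 94 | 0.156 [0.016  0.1555 0.1591] 177 | 0.162 [0.0152 0.1536 0.1579] 210 | 0.168 [0.0147 0.0167 0.0194] 82 | 0.174 [0.0142 0.0165 0.0193] 93 | 0.180 [0.0136 0.0166 0.0189] 91 | 0.186 [0.0143 0.0167 0.0189] 95 | 0.192 [0.0146 0.0167 0.0195] 103 | 0.198 [0.0143 0.0166 0.0199] 106 | 0.204 [0.0146 0.0169 0.019 ] 105 | 0.210 [0.0141 0.0167 0.0189] 111 | 0.216 [0.0143 0.0162 0.0191] 108 | 0.222 [0.0144 0.017  0.0193] 107 | 0.228 [0.0015 0.016  0.0185] 147 | 0.234 [-0.0015  0.0017  0.014 ] 160 | 0.240 [-0.0018  0.0008  0.0029] 111 | 0.246 [-0.0019  0.0001  0.0024] 109 | 
rest X [0.4997 0.5001 0.5007 0.6868 0.6907 0.6924]
```

```bash
python3 -m creep '[[0.08,0.4,0,0,10],[0.16,0.8,0,0,10],[0.16,0.8,0,0,10],[0.16,0.8,0,0,10],[0.16,0.8,0,0,10],[0.16,0.8,0,0,10],[0.16,0.8,0,0,10],[0.16,0.8,0,0,10],[0.16,0.8,0,0,10],[0.16,0.7,0,0,10],[0.12,0.4,0,0,10],[0,0,-0.4,0,10],[0,0,-0.5,0,10],[0,0,-0.5,0,10],[0,0,-0.5,0,10],[0,0,-0.4,0,10],[0,0,-0.3,0,10],[0,0,0,0,10],[0,0,0,0,10]]' 30
python3 - <<'E'
from h import *
im,d=env.get_image("scene");P=cloud("scene",d);cv2.imwrite("pics/s4.png",cv2.resize(im[120:300,130:370],(800,600),interpolation=cv2.INTER_CUBIC)[...,::-1])
o=env.get_obs();print(o["tcp_pos"],o["wrist_force"])
E
```

```text
clock: 15.4
tcp_pos: [0.5984, 0.0751, 0.2414]
ee_rot: [3.142, -0.002, -0.003]
wrist_force: [0.1, -0.3, -1.4]
opening: 0.0159
gripper_force: 30.0
[0.59847752 0.07513197 0.24161697] [ 0.10482387 -0.07881637 -2.54276018]
```

View pics/s4.png

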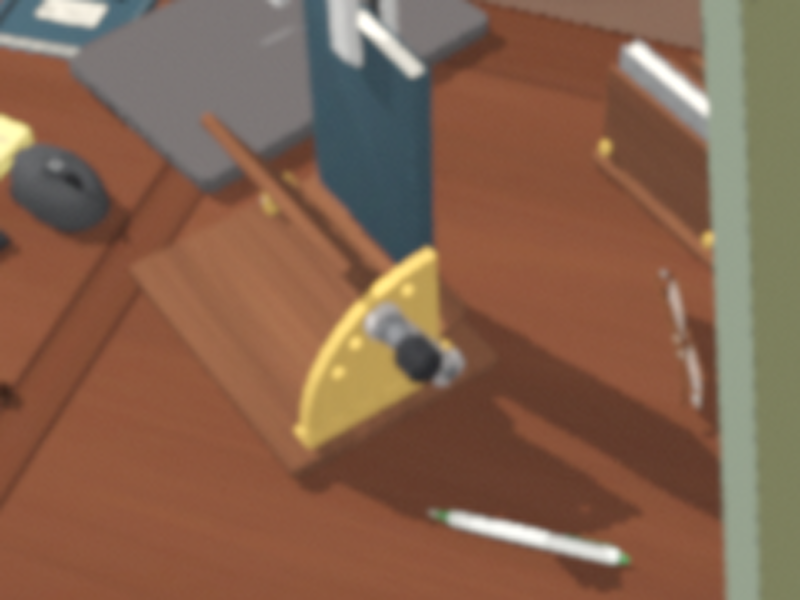

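The notebook hangs upright just above the lip, its lower edge near (380,230) in the crop, with the rest and quadrant clear. I'll lower it to contact.

```bash
python3 -m creep '[[-0.03,0.04,-0.15,0,10],[0,0,-0.12,0,10],[0,0,-0.08,0,10],[0,0,-0.04,0,10],[0,0,0,0,10]]' 30
```

```text
clock: 16.08
tcp_pos: [0.5965, 0.0768, 0.2247]
ee_rot: [-3.142, 0.0, -0.003]
wrist_force: [0.4, -0.1, -2.6]
opening: 0.0159
gripper_force: 30.0
```

```bash
python3 -m creep '[[0,0,-0.05,0,10],[0,0,0,0,10]]' 30; python3 -m creep '[[0,0,-0.03,0,10],[0,0,0,0,10]]' 30
```

```text
clock: 16.32
tcp_pos: [0.5965, 0.0768, 0.2228]
ee_rot: [3.142, 0.0, -0.003]
wrist_force: [0.1, -0.2, -2.4]
opening: 0.0159
gripper_force: 30.0
clock: 16.58
tcp_pos: [0.5968, 0.0768, 0.2223]
ee_rot: [3.142, -0.001, -0.003]
wrist_force: [-0.1, -0.0, 0.1]
opening: 0.0163
gripper_force: 30.0
```

Contact with the lip: the wrist now carries none of the weight. I'll ease the grip and lean the notebook back with the finger tips in stages.

```bash
python3 -m creep '[[0,0,0,0,17],[0,0,0,0,18],[0,0.1,0,0,19],[0,0.1,0,0,20],[0,0.15,0,0,22],[0,0,0,0,22],[0,0,0,0,22]]' 5
python3 - <<'E'
from h import *
im,d=env.get_image("scene");cv2.imwrite("pics/s5.png",cv2.resize(im[90:260,200:360],(600,600),interpolation=cv2.INTER_CUBIC)[...,::-1])
E
```

```text
clock: 17.45
tcp_pos: [0.5966, 0.0909, 0.2218]
ee_rot: [3.142, -0.0, -0.003]
wrist_force: [-1.3, -0.3, -0.0]
opening: 0.022
gripper_force: 0.1
```

View pics/s5.png

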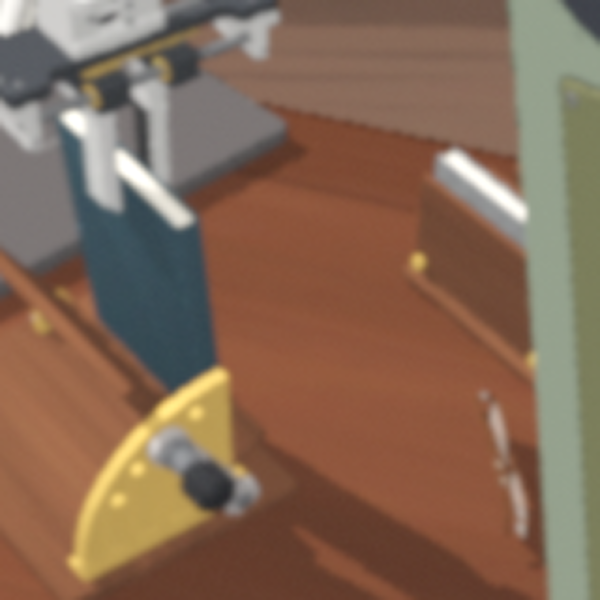

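The notebook leans back about 5°, held between the fingers at (105,150) to (165,130), and still stands on the lip. Continuing the lean.

```bash
python3 -m creep '[[0,0.13,-0.02,0,23],[0,0.13,-0.02,0,24],[0,0.14,-0.02,0,25],[0,0.14,-0.05,0,26],[0,0.14,-0.05,0,27],[0,0.13,-0.05,0,28],[0,0,0,0,28]]' 5
python3 -m creep '[[0,0.13,-0.06,0,29],[0,0.13,-0.07,0,30],[0,0.13,-0.07,0,31],[0,0.12,-0.07,0,32],[0,0.12,-0.07,0,33],[0,0.12,-0.06,0,34],[0,0,0,0,34]]' 5
python3 - <<'E'
from h import *
im,d=env.get_image("scene");P=cloud("scene",d);cv2.imwrite("pics/s6.png",cv2.resize(im[90:260,170:330],(600,600),interpolation=cv2.INTER_CUBIC)[...,::-1])
E
```

```text
clock: 18.38
tcp_pos: [0.5965, 0.1237, 0.2131]
ee_rot: [-3.142, 0.0, -0.003]
wrist_force: [-0.3, 1.6, 1.4]
opening: 0.0276
gripper_force: 0.3
clock: 19.25
tcp_pos: [0.5964, 0.1535, 0.1968]
ee_rot: [3.141, 0.001, -0.003]
wrist_force: [0.8, 0.1, -0.8]
opening: 0.0338
gripper_force: 0.3
```

View pics/s6.png

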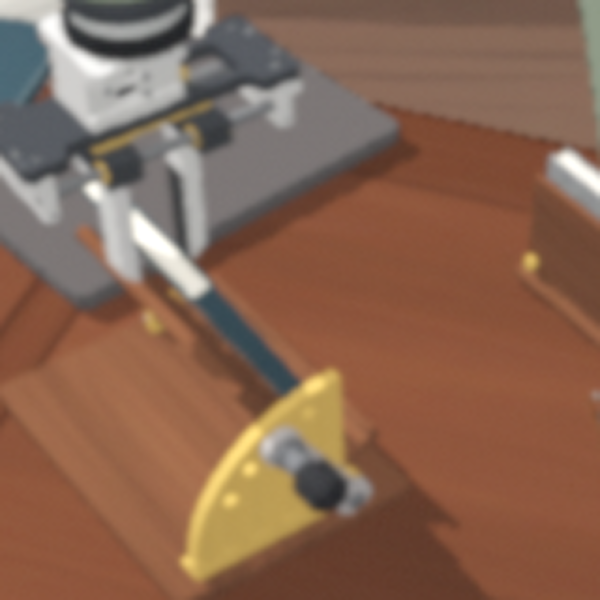

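It leans about 25°, close to the rest (finger at (120,240), top edge at (165,255)). Next are the last few degrees.

```bash
python3 -m creep '[[0,0.12,-0.05,0,35],[0,0.12,-0.05,0,36],[0,0.11,-0.05,0,37],[0,0.08,0,0,38],[0,0,0,0,38],[0,0,0,0,38]]' 5
python3 - <<'E'
from h import *
im,d=env.get_image("top");P=cloud("top",d);X,Y,Z=[P[...,i] for i in range(3)];hsv=cv2.cvtColor(im,cv2.COLOR_RGB2HSV)
m=(d>0)&(hsv[...,0]>90)&(hsv[...,0]<120)&(hsv[...,1]>60)&(X>.5)&(X<.69)&(Y>0)&(Y<.22)&(Z>.04)&(Z<.24);p=P[m]
print(len(p),np.percentile(p,[2,50,98],0).round(3).tolist())
c=np.polyfit(p[:,1],p[:,2],1);print(np.degrees(np.arctan(c[0])))
n=(p[:,2]-.039)*.5-(p[:,1]-.084)*.866;s=(p[:,2]-.039)*.866+(p[:,1]-.084)*.5
for a in np.arange(0,.21,.03):
    k=(s>=a)&(s<a+.03);print(a.round(2),k.sum(),np.median(n[k]).round(4) if k.any() else "",end="|")
E
```

```text
clock: 20.05
tcp_pos: [0.5967, 0.1703, 0.1915]
ee_rot: [3.141, -0.0, -0.003]
wrist_force: [-0.1, 0.3, 0.2]
opening: 0.0378
gripper_force: 0.0Traceback (most recent call last):
  File "<stdin>", line 4, in <module>
    return _quantile_unchecked(
        a, q, axis, out, overwrite_input, method, keepdims, weights)
    return _ureduce(a,
                    func=_quantile_ureduce_func,
    ...<5 lines>...
                    overwrite_input=overwrite_input,
                    method=method)
    r = func(a, **kwargs)
    result = _quantile(arr,
                       quantiles=q,
    ...<2 lines>...
                       out=out,
                       weights=wgt)
    slices_having_nans = np.isnan(arr[-1, ...])
                                  ~~~^^^^^^^^^
IndexError: index -1 is out of bounds for axis 0 with size 0
```

```bash
cat > chk.py <<'E'
from h import *
def chk():
  for n in("top","scene"):
    im,d=env.get_image(n);P=cloud(n,d);X,Y,Z=[P[...,i] for i in range(3)]
    N=(Z-.039)*.5-(Y-.084)*.866;S=(Z-.039)*.866+(Y-.084)*.5
    print(n)
    for a in np.arange(-.01,.22,.02):
        m=(d>0)&(S>=a)&(S<a+.02)&(N>-.03)&(N<.05)&(X>.53)&(X<.66)
        if m.sum()>5: print(a.round(2),m.sum(),np.percentile(N[m],[10,50,90]).round(4),end="|")
    m=(d>0)&(abs(N-.016)<.006)&(S>.04)&(S<.2);print("\nX",np.percentile(X[m],[1,3,50,97,99]).round(3) if m.any() else "", "S",np.percentile(S[m],[1,99]).round(3) if m.any() else "")
chk()
E
python3 chk.py
```

```text
top
-0.01 287 [0.0167 0.0228 0.0315]|0.01 164 [0.0158 0.0173 0.0193]|0.03 150 [0.0157 0.0173 0.0189]|0.05 145 [0.0153 0.0172 0.0185]|0.07 84 [0.0153 0.0169 0.0187]|
X [0.525 0.526 0.579 0.638 0.641] S [0.041 0.089]
scene
-0.01 190 [-0.0277  0.0222  0.0292]|0.01 21 [0.0157 0.0163 0.027 ]|0.03 19 [0.016  0.0164 0.0168]|0.05 26 [0.0137 0.0161 0.0167]|0.07 29 [0.0133 0.016  0.0166]|0.09 21 [0.0135 0.0157 0.0162]|0.11 24 [0.0134 0.0139 0.016 ]|0.13 113 [-0.0119 -0.008   0.0143]|0.15 42 [0.0134 0.0141 0.0177]|0.17 92 [0.0134 0.0236 0.0345]|0.19 333 [-0.0117  0.0068  0.0393]|0.21 83 [-0.0114 -0.0026  0.0467]|
X [0.484 0.484 0.541 0.648 0.659] S [0.046 0.199]
```

The cover lies flat, 16–17 mm off the face all the way up, and the robot feels no load. I'll open and lift straight away.

```bash
python3 -m creep '[[0,0,0,0,44],[0,0,0,0,50],[0,0,0,0,56],[0,0,0,0,56],[0,0,0.2,0,56],[0,0,0.4,0,56],[0,0,0.6,0,56],[0,0,0.8,0,56],[0,-0.3,0.8,0,56],[-0.8,-0.6,0.3,0,56],[-0.8,-0.8,0,0,56],[-0.8,-0.8,0,0,56],[-0.5,-0.8,0,0,56],[0,-0.8,0,0,56],[0,0,0,0,56],[0,0,0,0,56]]'
python3 chk.py
python3 - <<'E'
from h import *
a,_=env.get_image("scene");b,_=env.get_image("top")
j=np.hstack([cv2.resize(a[90:260,170:330],(400,425),interpolation=cv2.INTER_CUBIC),cv2.resize(b[110:260,190:331],(400,425),interpolation=cv2.INTER_CUBIC)])
cv2.imwrite("pics/fin.png",j[...,::-1])
E
```

```text
clock: 22.2
tcp_pos: [0.4809, 0.0068, 0.3163]
ee_rot: [-3.141, -0.002, -0.003]
wrist_force: [-0.2, -0.3, 0.1]
opening: 0.0558
gripper_force: 0.0
top
-0.01 29 [0.0286 0.0314 0.0331]|0.05 18 [0.016  0.0167 0.0182]|0.07 145 [0.015  0.0165 0.018 ]|0.09 183 [0.0147 0.0164 0.018 ]|0.11 201 [0.0146 0.0162 0.0177]|0.13 198 [0.0147 0.0162 0.0176]|0.15 212 [0.0146 0.016  0.0178]|0.17 225 [0.0141 0.0156 0.0173]|0.19 422 [0.0008 0.0101 0.0163]|
X [0.486 0.525 0.592 0.662 0.665] S [0.06  0.198]
scene
-0.01 187 [-0.0266  0.0226  0.0293]|0.01 18 [0.0159 0.0163 0.017 ]|0.03 17 [0.0159 0.0163 0.0167]|0.05 30 [0.0137 0.0162 0.0168]|0.07 29 [0.0133 0.0159 0.0166]|0.09 22 [0.0134 0.0156 0.0162]|0.11 24 [0.0131 0.014  0.016 ]|0.13 123 [-0.0118 -0.0084  0.0144]|0.15 35 [0.0133 0.014  0.0155]|0.17 31 [0.0132 0.0139 0.0144]|0.19 328 [-0.0007  0.006   0.0131]|
X [0.484 0.485 0.542 0.654 0.662] S [0.044 0.199]
```

View pics/fin.png

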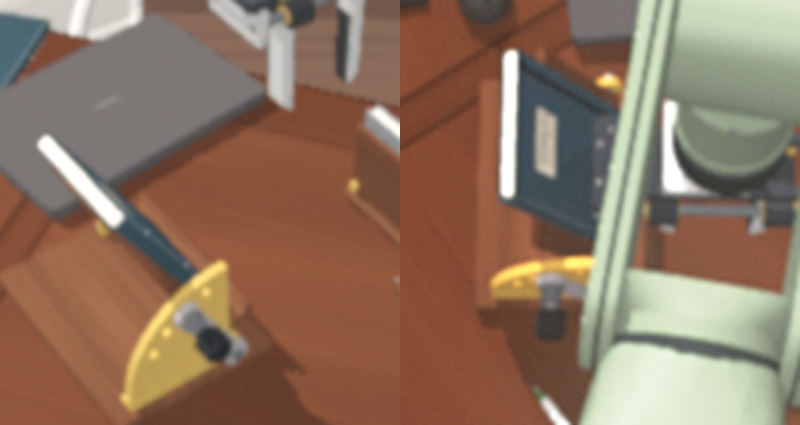

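The notebook lies flat on the rest, centred at x of about 0.595 against the rest's 0.597. The knob sits close to its arm, the rest is at 60°, and the robot is clear, so I'm handing in.

```bash
python3 -c "
from plant import env
print(env.hand_in())"
```

```text
the job is handed in; nothing more can be done
None
```

The job is handed in at about 22 s on the robot's clock: the rest is pinned at 60° with the plunger home to within about 1 mm by camera, and the notebook lies flat on it with a short edge on the lip, about 2 mm off centre.

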